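Shut and latch the rear door of the pro shop display case

TASK

Shut the rear door of the glass display case and fasten its chrome draw latch: tip the lever towards the door, lower the latch's loop over the keeper so that it hooks there, then push the lever back over its toggle point until it lies fully down and the keeper is drawn tight. One of the pink slug, black grip and blue plug on the roof stands in the way of the lever: first move that one to a free place on the roof, standing upright, leave the other two where they stand, knock none of them over, and do not disturb the other things on the counter.

Things in the scene. Friction and masses are not known exactly. Their poses are not given: they have to be found in the camera images.
- case: fixed glass display case, 200 (x) by 300 (y) by 140 mm high, aluminium frame, white base, stock inside. Origin: centre of its underside; x from the door side (x = -110) to the customers' side, y along the door, z up. Flat roof, top at z = 140, reaching x = -96..+100, y = -150..+150. Latch in its middle (y = 0)
- door (a joint): door of the case, an aluminium frame with glass, 290 wide (y), 127 high, 12 thick, hinged along its lower edge at case x = -104, z = 13. 0 = shut (a firm stop), grows (rad) as it leans out to the case's -x side, up to 0.6. A friction hinge holds it where it is left (0.3 N m)
- door_top (a point): middle (y) of the upper outer edge of the door; when shut at case x = -110, z = 140
- lever (a joint): chrome latch lever on the roof, turns about case y. 0 = flat towards case +x, shut (stop); grows (rad) as it rises and tips towards the door: 1.57 upright, 1.7 stop. Friction (0.06 N m) holds it where left. With the loop hooked it is pushed down against the keeper's spring (up to about 4 N at its end) until about 0.26 rad, below which it snaps down and stays
- lever_pivot (a point): the lever's axis, at case x = -44, y = 0, z = 158. The lever is a bar 22 wide, 8 thick (mid-plane 2 above the axis when shut), reaching 85 from the axis; its last 12 are 30 wide, 9 thick. The loop's pin lies 20 from this axis: at lever angle a, at (x, z) = 20 (cos b, sin b) from it, b = a - 0.262
- lever_tip (a point): the free end of the lever, on its middle line, 85 from the axis
- loop (a joint): rectangular loop of 8 mm chrome wire: side wires at y = +-36, 80 long, joined by a cross bar; pivoted on a pin on the lever. Value (rad) is relative to the lever: value minus lever angle = how far the loop points up (0 = level towards case -x, 1.57 = straight up, about -0.28 when its bar lies on the keeper's ledge). Light friction holds it while it is steep; pressed below about 0.9 it drops by its weight
- loop_bar (a point): middle of the loop's cross bar, 80 from its pin (on the bar's axis)
- keeper (a joint): spring keeper on the door's upper edge, (m) drawn in towards case +x; 0 = free, about 0.004 when the latch is shut, 0.009 at most; spring 8 N/mm
- keeper_seat (a point): where the axis of the loop's bar seats; door shut: case x = -110, y = 0, z = 155. Keeper: a ledge 26 wide, 4 under this point, to 20 outwards; a post 22 wide from 4 to 11 inwards; a lip 11 to 17 above, reaching 1 outwards. The bar is lowered onto the ledge outwards of the lip (door shut, lever above about 1.5); pulling then draws it under the lip against the post
- slug: pink urethane thumb slug, upright cylinder 32 diameter, 85 high, 80 g; stands on the case's roof; origin: centre of its underside, z along its axis
- grip: black hard rubber finger grip, upright cylinder 28 diameter, 76 high, 60 g; stands on the case's roof; origin: centre of its underside, z along its axis
- plug: translucent blue resin ball plug, upright cylinder 33 diameter, 80 high, 90 g; stands on the case's roof; origin: centre of its underside, z along its axis
- caliper: steel span caliper 180 long (x), 65 wide, 10 high, lying on the counter; leave alone
- cleaner: blue cleaner bottle 60 diameter, 190 high, on the counter beside the case; leave alone
- tape: roll of white tape 100 diameter, 25 high, on the counter beside the case; leave alone
- bevel: bevel knife 170 long (x), about 30 high, lying on the counter; leave alone
Mind the look-alikes: they are no part of the job. What is shaped like the plug but yellow is not meant. What is shaped like the grip but orange is not meant.

How it is judged:
By the outcome, as a careful person would: the job done as asked, in the order asked, and still so for the second after the job is handed in, with the robot touching nothing.
It also fails if it takes over 67 s, if anything falls off the work surface, if the arm or the gripper's body presses on something with over 40 N, if the wrist force passes 120 N, or if a joint passes its speed limit or range.

ROBOT

A 6-joint arm with a two-finger parallel gripper is mounted at the origin on the work surface. World frame = base frame: x ahead of the robot, y to its left, z up, the work surface at z = 0. Lengths are in m, angles in rad, forces in N, time in s.
With the tool pointing down it reaches from about 0.15 to 0.775 m from the base axis. Payload 6.1 kg.
Tool frame: the origin (TCP) lies at the very end of the fingers, on their centre line; the grasp point (between the pads) lies 19 mm behind it; z points along the fingers, y is the line along which they close (so a half turn about z gives the same grasp; the last joint's range is limited). The gripper opens to 85 mm and grips with 20 to 120 N. Pads are 22 mm wide; open, the fingers measure 114 mm over their backs; the gripper's body (76 mm by 85 mm) begins 54 mm behind the grasp point. The pads swing forward as they close: fully open they stand 13 mm farther back than shut.
Start: joints at [-1.273, 0.126, -0.04, 1.405, 0, 1.571], TCP at [0.154, -0.502, 0.231] pointing down, gripper open.
Joint ranges: [-2.72, 2.72], [-0.95, 1.95], [-1.27, 1.35], [-1.78, 2.02], [-1.46, 1.47], [-3.14, 3.14]. Speed limits (rad/s): [2.39, 2.39, 3.01, 3.14, 3.14, 3.14].

INTERFACE

Orientations are given as a rotation vector (axis times angle).
In Python, from rig import bot gives the robot as it stands.
- The arm moves only by the tool carry_out, never from a script. Its argument "targets" is a list of rows, each an object with "delta_rot": the turn, a rotation vector about the tool's x, y, z in rad, a list of three; "delta_pos": the shift along the tool's x, y, z in cm, a list of three; "grip": the finger opening in cm, from 0 to 8.54. In form: [{"delta_rot": [rx, ry, rz], "delta_pos": [dx, dy, dz], "grip": grip}, ...]. A call has exactly 5 rows; each row shifts and turns the commanded pose from where the row before left it, along the tool's axes as they then stand; what a row does not reach is not made up. A row lasts 1/8 s, in which the tool goes at most 62.5 mm and 10.7 degrees, less where a joint would pass 70% of its speed; a pose out of reach is approached as far as the arm can. A call with a gripper value outside its range is refused whole. The fingers move at their own pace and stop on an object; "force" is the grip in N (left out, the last holds). Time passes only in rows, so rows that do not move let the fingers close, or fill a call up. It gives the time, the measured TCP pose, the force, the opening and the grip force at its end, in the units of the state.
- bot.state(): the state, without advancing time (a new reading comes with each control period).
- bot.grab_frame(name): name is "scene" or "top" or "wrist"; returns the picture (420x560x3 uint8, red, green, blue); there is no depth.
- bot.camera_info(name): a dict with "intrinsics" (3x3 intrinsics, pixels), "dist_coeffs" ([k1, k2, p1, p2, k3] as OpenCV has them; the pictures are not rectified), "rvec" (rotation vector, rad) and "tvec" (3), from world to camera coordinates, as OpenCV has them. Camera axes: x right, y down, z forward; pixel columns grow to the right and rows downward; lengths in m; the calibration is good to about 2 mm. A picture is of the moment at which its call begins: read the wrist's pose just before it. camera_info takes no time and is no camera call; for the wrist camera it gives the pose at the moment of the call.
- bot.job_done(): hands the job in; it is judged then, once.
Trained networks look in the newest picture that a camera, given by its name, has taken for a name from the list of things; names that differ only in an ending like _2 or _b are one class to them, and where a whole thing is asked for, a point or a joint stands for the part that bears it (a point fixed in the world has none). Each returns a list of dicts, best first, with "conf" (0 to 1); they miss things now and then, are a little off and sometimes report something else, mostly with a low value. They report only what shows in the picture. A call takes as long as a camera call. They do not tell look-alikes from the thing itself.
- bot.search_frame(camera, thing): "position" ([column, row] in pixels, amid what is visible of it).
- bot.spot_point(camera, thing): "position" ([column, row] in pixels: a listed point, or the origin of a listed thing).
The state is a dict: "time_s": time; "qpos": joint angles; "qvel": joint speeds; "tau": joint torques, N m; "ee_pos": TCP position; "tcp_rot": TCP orientation; "contact_force": force on the tool from outside, world axes, zero at the start; "ft_torque": the same for the moment, N m; "grip_width": finger opening in m; "grip_force": force on a finger pad.
Only numpy, scipy, OpenCV 4.12 (cv2) and the standard library are available. Lean on these libraries where they do the work, as an engineer would, in place of code of your own. Each camera call takes 0.05 s, during which the arm holds its last target. There are 200 camera calls.

## Working session

There is one attempt and no reset: what is moved stays moved. The work goes in short steps, Python scripts to look and compute and a tool call to move; the robot and the scene stay as the last step left them, time stands still between calls to the robot, and variables do not carry over. Pictures are saved under pics/ and viewed, at most 10 in all, crops included, and the job is handed in when it is done.

Besides the shell and the picture viewer there is one more tool, called after "Emit:" by a JSON object that holds its "fn" and its "kwargs", one argument or row to a line. carry_out: Moves the arm, as the interface text tells. Its arguments: {"type":"object","properties":{"targets":{"type":"array","items":{"type":"object","properties":{"delta_rot":{"type":"array","items":{"type":"number"}},"delta_pos":{"type":"array","items":{"type":"number"}},"grip":{"type":"number"}}}},"force":{"type":"number"}},"required":["targets"]}

```bash
mkdir -p pics; ls; python3 - <<'E'
from rig import bot
import cv2,numpy as np
s=bot.state();print({k:np.round(v,3) for k,v in s.items()})
ims=[]
for c in("scene","top"):
    im=bot.grab_frame(c);cv2.imwrite(f"pics/{c}0.png",im[:,:,::-1]);
    i=bot.camera_info(c);print(c,np.round(i["intrinsics"],1).tolist(),i["dist_coeffs"],i["rvec"],i["tvec"])
    for t in["case","door_top","lever_pivot","lever_tip","loop_bar","keeper_seat","slug","grip","plug","caliper","cleaner","tape","bevel"]:
        print(t,[(np.round(d["position"]).tolist(),round(d["conf"],2)) for d in bot.spot_point(c,t)[:3]])
E
```

```text
pics
{'time_s': np.float64(0.0), 'qpos': array([-1.273,  0.126, -0.041,  1.405,  0.   ,  1.571]), 'qvel': array([-0.   ,  0.001,  0.   , -0.   ,  0.002,  0.001]), 'tau': array([-2.0000e-03, -4.3592e+01,  3.5292e+01,  1.7000e-02,  0.0000e+00,
       -0.0000e+00]), 'ee_pos': array([ 0.154, -0.502,  0.231]), 'tcp_rot': array([-3.105, -0.466,  0.   ]), 'contact_force': array([0.502, 0.203, 1.286]), 'ft_torque': array([0.014, 0.033, 0.029]), 'grip_force': np.float64(0.0), 'grip_width': np.float64(0.086)}
scene [[471.3, 0.0, 280.3], [0.0, 471.3, 205.1], [0.0, 0.0, 1.0]] [-0.0994841  0.         0.         0.         0.       ] [ 0.80576294  2.62637213 -1.0266942 ] [ 0.48803403 -0.14392515  1.38760219]
case [([273.0, 250.0], 0.63)]
door_top [([313.0, 180.0], 0.65)]
lever_pivot [([286.0, 195.0], 0.93)]
lever_tip [([280.0, 172.0], 0.82)]
loop_bar [([282.0, 171.0], 0.61), ([339.0, 334.0], 0.54)]
keeper_seat [([313.0, 178.0], 0.64), ([316.0, 175.0], 0.63)]
slug [([217.0, 190.0], 0.71), ([239.0, 189.0], 0.64)]
grip [([302.0, 253.0], 0.63), ([360.0, 304.0], 0.55), ([314.0, 177.0], 0.16)]
plug [([2
[... 214 characters left out ...]
.1], [0.0, 0.0, 1.0]] [-0.05679824  0.          0.          0.          0.        ] [ 2.16207645 -2.104073    0.19783391] [-0.02263102  0.59729469  1.06781502]
case [([273.0, 206.0], 0.81)]
door_top [([291.0, 260.0], 0.85), ([273.0, 207.0], 0.7)]
lever_pivot [([279.0, 216.0], 0.8), ([275.0, 178.0], 0.62)]
lever_tip [([277.0, 194.0], 0.63)]
loop_bar [([276.0, 198.0], 0.71), ([416.0, 318.0], 0.66)]
keeper_seat [([289.0, 267.0], 0.47)]
slug [([318.0, 184.0], 0.64)]
grip [([170.0, 234.0], 0.52), ([215.0, 186.0], 0.49)]
plug [([211.0, 126.0], 0.78), ([273.0, 176.0], 0.69)]
caliper [([416.0, 316.0], 0.96)]
cleaner [([160.0, 197.0], 0.84)]
tape [([381.0, 204.0], 0.68)]
bevel [([131.0, 307.0], 0.9)]
```

View pics/scene0.png

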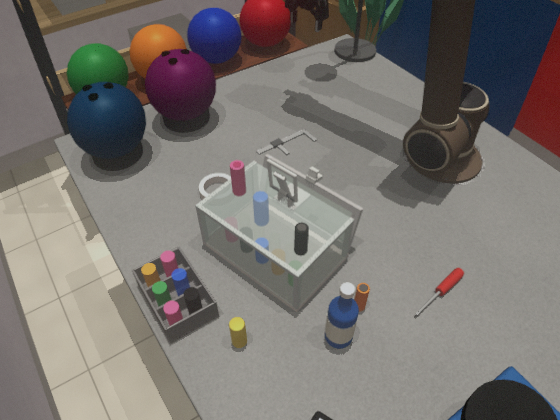

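View pics/top0.png

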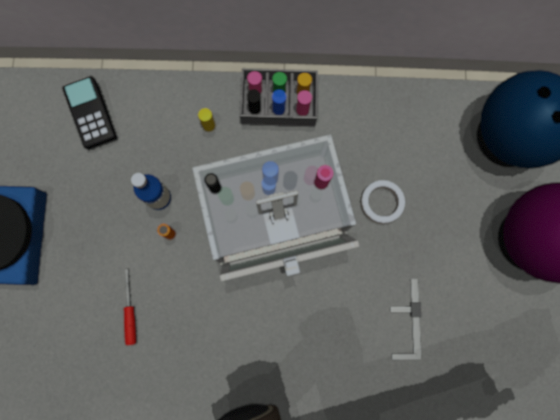

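The scene view shows the case with the door leaning towards the robot, the lever up at about (283,180), slug (238,178), plug (261,208) and grip (302,240). In the top view the plug at (270,175) is right behind the lever; the slug is at (323,178), the grip at (213,184) and the door's edge runs (222,274)–(357,243). I'll crop for accuracy.

```bash
python3 - <<'E'
import cv2,numpy as np
a=cv2.imread("pics/top0.png")[125:285,180:370];b=cv2.imread("pics/scene0.png")[150:310,190:370]
a=cv2.resize(a,(792,667),interpolation=3)[:,:];
o=np.vstack([]) if 0 else None
a=cv2.imread("pics/top0.png")[130:280,185:365];cv2.imwrite("pics/topc.png",cv2.resize(a,None,fx=4,fy=4,interpolation=2))
b=cv2.imread("pics/scene0.png")[150:300,190:370];cv2.imwrite("pics/scenec.png",cv2.resize(b,None,fx=4,fy=4,interpolation=2))
E
```

```text
(no output)
```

View pics/topc.png

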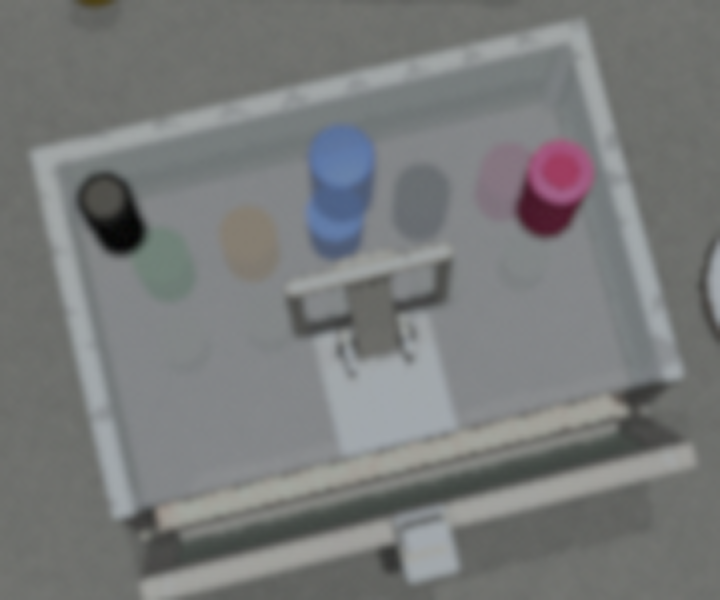

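View pics/scenec.png

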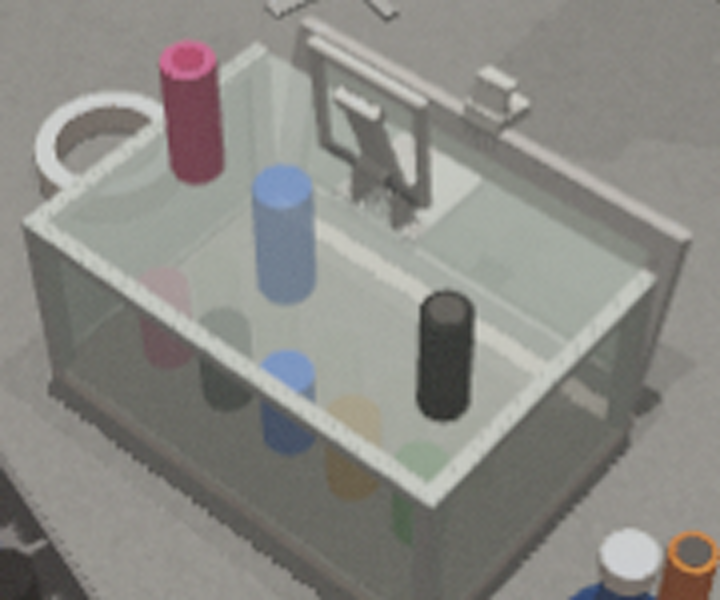

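Top crop: roof corners at (31,150), (583,20), (683,378), (120,520); plug base about (336,228), top (342,155). Scene crop: roof corners (30,220), (433,500), (655,275), (262,48); lever tip (357,98), loop bar middle (368,72), keeper (490,95). Next I fit the case pose and the parts.

```bash
cat > geo.py <<'E'
import numpy as np,cv2
from scipy.optimize import least_squares
from rig import bot
from scipy.spatial.transform import Rotation as R
CI={c:bot.camera_info(c) for c in("scene","top")}
def proj(c,P,i=None):
    i=i or CI[c]
    return cv2.projectPoints(np.atleast_2d(np.array(P,float)),np.array(i["rvec"]),np.array(i["tvec"]),np.array(i["intrinsics"]),np.array(i["dist_coeffs"]))[0][:,0]
def cw(P,p):  # case mm -> world m
    P=np.atleast_2d(P)/1000.; c,s=np.cos(p[2]),np.sin(p[2])
    return np.c_[p[0]+c*P[:,0]-s*P[:,1],p[1]+s*P[:,0]+c*P[:,1],P[:,2]]
crop={"top":(185,130),"scene":(190,150)}
def px(c,uv): return (np.array(uv)+.5)/4-.5+crop[c]
E
cat > fit.py <<'E'
from geo import *
cor={"top":{(100,150):(31,150),(100,-150):(583,20),(-96,-150):(683,378),(-96,150):(120,520)},
"scene":{(100,-150):(30,220),(100,150):(433,500),(-96,150):(655,275),(-96,-150):(262,48)}}
def f(p,full=False):
    r=[]
    for c in cor:
        P=[(x,y,140) for x,y in cor[c]]
        r.append(proj(c,cw(P,p))-px(c,list(cor[c].values())))
    return np.vstack(r).ravel()
s=least_squares(f,[.55,0,.2],loss="soft_l1");p=s.x;print("case",p,np.round(f(p).reshape(-1,2),1).tolist())
np.save("case.npy",p)
# cylinders: base/top centres
cyl={"slug":(85,{"top":((545,215),(560,170)),"scene":((196,168),(188,60))}),
"grip":(76,{"top":((123,235),(107,198)),"scene":((443,405),(446,306))}),
"plug":(80,{"top":((336,228),(342,158)),"scene":((286,285),(284,185))})}
for n,(h,o) in cyl.items():
    def g(q):
        return np.vstack([proj(c,cw([(q[0],q[1],140),(q[0],q[1],140+h)],p))-px(c,o[c]) for c in o]).ravel()
    s=least_squares(g,[0,0]);print(n,s.x,cw([(*s.x,140)],p),np.round(g(s.x),1))
# door, lever, loop
def door(th): # edge outer top corner, mid, in case; hinge x-104,z13
    c,si=np.cos(th),np.sin(th); L=lambda dx,y,dz:(-104+dx*c-dz*si,y,13+dx*si+dz*c)
    return L(-6,0,142)  # seat
ob={"scene":[(490,95)],"top":[(425,545)]}
for th in np.arange(0,.61,.1): print(round(th,1),[np.round(proj(c,cw([door(th)],p))-px(c,[ob[c][0]]),1).tolist() for c in ob])
def lev(a,r=85,o=0): return(-44+r*np.cos(a),0,158+r*np.sin(a))
for c,uv in(("scene",(357,98)),("top",(372,283))):
    for a in(0.9,1.1,1.3,1.5,1.7): print(c,"lev",a,np.round(proj(c,cw([lev(a)],p))-px(c,uv),1).tolist())
def lo(q): a,u=q; b=a-.262; return(-44+20*np.cos(b)-80*np.cos(u),0,158+20*np.sin(b)+80*np.sin(u))
lb={"scene":(368,72),"top":(369,268)}
s=least_squares(lambda q:np.vstack([proj(c,cw([lo(q)],p))-px(c,lb[c]) for c in lb]).ravel(),[1.3,1.57]);print("loop",s.x,s.fun,lo(s.x))
E
python3 fit.py
```

```text
case [0.60599441 0.00434729 0.27161677] [[0.8, 1.0], [1.0, 0.6], [0.8, -0.2], [-0.8, -0.4], [-1.0, 0.4], [0.9, 1.9], [1.2, 1.3], [-0.8, -0.9]]
slug [   6.08914059 -102.52709387] [[ 0.63936724 -0.09278734  0.14      ]] [ 0.4 -1.1  0.8  0.2  1.1  0.4  0.5  0.5]
grip [ 47.27114767 112.50947299] [[0.62134744 0.12541433 0.14      ]] [ 0.8 -0.6  0.4  0.2  0.3 -0.2  0.6  1.1]
plug [35.2504248 -1.0095586] [[0.64022335 0.01283206 0.14      ]] [ 2.  -6.2  0.3  1.8  2.7 -0.2  2.1 -0.4]
0.0 [[[-6.7, 7.3]], [[-3.4, -18.5]]]
0.1 [[[-3.0, 4.4]], [[-1.7, -11.6]]]
0.2 [[[0.6, 2.1]], [[-0.0, -4.7]]]
0.3 [[[4.0, 0.4]], [[1.6, 2.0]]]
0.4 [[[7.2, -0.9]], [[3.1, 8.5]]]
0.5 [[[10.2, -1.6]], [[4.5, 14.7]]]
0.6 [[[12.8, -1.7]], [[5.7, 20.5]]]
scene lev 0.9 [[-7.5, 13.1]]
scene lev 1.1 [[-3.1, 6.3]]
scene lev 1.3 [[1.8, 0.2]]
scene lev 1.5 [[6.9, -4.9]]
scene lev 1.7 [[12.0, -8.9]]
top lev 0.9 [[-4.4, -16.9]]
top lev 1.1 [[-2.6, -10.8]]
top lev 1.3 [[-0.5, -3.4]]
top lev 1.5 [[1.6, 4.8]]
top lev 1.7 [[3.9, 13.6]]
loop [1.63359899 1.77000874] [-0.06464423  0.37608279  0.65776319  0.10723461] (np.float64(-24.21055746283343), 0, np.float64(256.0223340045768))
```

```bash
cat > st.py <<'E'
from geo import *
p=np.load("case.npy")
def where():
    s=bot.state();d=np.array(s["ee_pos"])-[p[0],p[1],0];c,n=np.cos(p[2]),np.sin(p[2])
    Rm=R.from_rotvec(s["tcp_rot"]);C=R.from_matrix(np.array([[c,n,0],[n*1,-c,0],[0,0,-1]]))
    print("t",round(s["time_s"],2),"case mm",np.round([1000*(c*d[0]+n*d[1]),1000*(-n*d[0]+c*d[1]),1000*d[2]],1),"rot to align",np.round((Rm.inv()*C).as_rotvec(),3),"F",np.round(s["contact_force"],1),"w",round(s["grip_width"]*1000,1),"gf",round(float(s["grip_force"]),1))
if __name__=="__main__": where()
E
python3 st.py
```

```text
t 1.4 case mm [-571.2 -366.4  231.3] rot to align [ 0.    -0.     0.026] F [0.2 0.4 1.2] w 85.3 gf 0.0
```

Emit:
{"fn": "carry_out", "kwargs": {
  "targets": [
    {"delta_pos":[0,0,-6],"delta_rot":[0,0,0.026],"grip":8.5},
    {"delta_pos":[3,-2,-5],"delta_rot":[0,0,0],"grip":8.5},
    {"delta_pos":[4.7,-3,-2],"delta_rot":[0,0,0],"grip":8.5},
    {"delta_pos":[5,-3,0],"delta_rot":[0,0,0],"grip":8.5},
    {"delta_pos":[5,-3,0],"delta_rot":[0,0,0],"grip":8.5}
  ]
}}

```text
time_s: 2.02
ee_pos: [0.296, -0.3473, 0.3617]
tcp_rot: [3.112, 0.424, 0.001]
contact_force: [1.0, 0.0, -0.8]
grip_width: 0.0851
grip_force: 0.0
```

Emit:
{"fn": "carry_out", "kwargs": {
  "targets": [
    {"delta_pos":[5,-3,0],"delta_rot":[0,0,0],"grip":8.5},
    {"delta_pos":[5,-3,0],"delta_rot":[0,0,0],"grip":8.5},
    {"delta_pos":[5,-3,0],"delta_rot":[0,0,0],"grip":8.5},
    {"delta_pos":[5,-3,0],"delta_rot":[0,0,0],"grip":8.5},
    {"delta_pos":[5,-3,0],"delta_rot":[0,0,0],"grip":8.5}
  ]
}}

```text
time_s: 2.65
ee_pos: [0.4967, -0.1351, 0.3615]
tcp_rot: [3.112, 0.426, 0.001]
contact_force: [0.4, -0.7, -0.3]
grip_width: 0.0851
grip_force: 0.0
```

```bash
python3 st.py
```

```text
t 2.65 case mm [-142.8 -105.   361.5] rot to align [ 0. -0.  0.] F [ 0.4 -0.7 -0.3] w 85.1 gf 0.0
```

Emit:
{"fn": "carry_out", "kwargs": {
  "targets": [
    {"delta_pos":[4,-3,0],"delta_rot":[0,0,0],"grip":8.5},
    {"delta_pos":[4,-3,0],"delta_rot":[0,0,0],"grip":8.5},
    {"delta_pos":[4,-3,0],"delta_rot":[0,0,0],"grip":8.5},
    {"delta_pos":[0,0,0],"delta_rot":[0,0,0],"grip":8.5},
    {"delta_pos":[0,0,0],"delta_rot":[0,0,0],"grip":8.5}
  ]
}}

```text
time_s: 3.28
ee_pos: [0.5869, -0.0178, 0.3611]
tcp_rot: [3.112, 0.426, -0.001]
contact_force: [0.2, -0.3, -0.2]
grip_width: 0.0849
grip_force: 0.0
```

```bash
python3 - <<'E'
from st import *
where()
i=bot.camera_info("wrist");im=bot.grab_frame("wrist")
cv2.imwrite("pics/w0.png",im[:,:,::-1])
np.save("w0.npy",i,allow_pickle=True)
C=-R.from_rotvec(i["rvec"]).as_matrix().T@np.array(i["tvec"]);print("cam",C,i["intrinsics"][0],i["dist_coeffs"])
for n,P in {"plug":(37,0,220),"slug":(6,-102,225),"pivot":(-44,0,158),"seat":(-145,0,150)}.items(): print(n,proj(0,cw([P],p),i))
for t in["lever_pivot","lever_tip","loop_bar","keeper_seat","plug","slug"]:
    print(t,[(np.round(d["position"]).tolist(),round(d["conf"],2)) for d in bot.spot_point("wrist",t)[:3]])
E
```

```text
t 3.27 case mm [-24.3 -16.3 361.1] rot to align [0.    0.001 0.001] F [ 0.2 -0.3 -0.2] w 84.9 gf 0.0
cam [0.65721905 0.00342494 0.503026  ] [312.72771101   0.         274.10004045] [-0.05547685  0.          0.          0.          0.        ]
plug [[257.32756674 134.09779685]]
slug [[371.30070011 170.26194709]]
pivot [[261.08710046 204.51342539]]
seat [[262.27080993 280.12584835]]
lever_pivot [([256.0, 202.0], 0.6)]
lever_tip [([253.0, 198.0], 0.64), ([158.0, 120.0], 0.31)]
loop_bar [([253.0, 213.0], 0.71), ([260.0, 129.0], 0.41)]
keeper_seat [([259.0, 282.0], 0.81)]
plug [([261.0, 130.0], 0.79), ([158.0, 119.0], 0.48)]
slug [([350.0, 162.0], 0.69)]
```

View pics/w0.png

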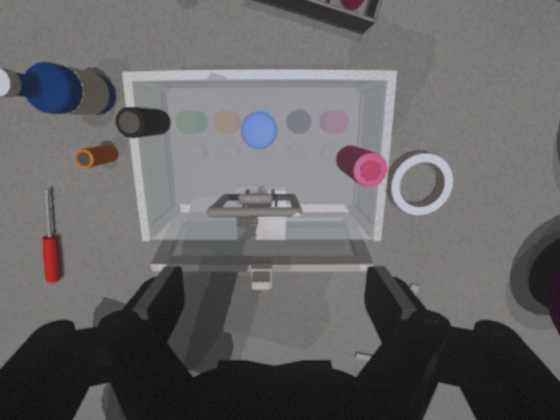

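Wrist view: plug top at (259,130), slug top (370,170), loop bar (210–300, 211), lever tip (255,198), keeper (261,280), roof corners (124,72), (396,72), (381,241), (141,241). I'll refine with this view.

```bash
python3 - <<'E'
from st import *
i=np.load("w0.npy",allow_pickle=True).item()
print("corner res",np.round(proj(0,cw([(100,150,140),(100,-150,140),(-96,-150,140),(-96,150,140)],p),i)-[(124,72),(396,72),(381,241),(141,241)],1).tolist())
CI["wrist"]=i
def g(q): return np.vstack([proj(c,cw([(q[0],q[1],220)],p))-o for c,o in (("wrist",(259,130)),("top",px("top",(342,158))),("scene",px("scene",(284,185))))]).ravel()
s=least_squares(g,[30,0]);print("plug",s.x,s.fun.round(1))
def lo(q): a,u=q; b=a-.262; return(-44+20*np.cos(b)-80*np.cos(u),0,158+20*np.sin(b)+80*np.sin(u))
def lev(a):return(-44+85*np.cos(a),0,158+85*np.sin(a))
L={"scene":px("scene",(368,72)),"top":px("top",(369,268)),"wrist":(255,211)}
T={"scene":px("scene",(357,98)),"wrist":(255,198)}
s=least_squares(lambda q:np.vstack([proj(c,cw([lo(q)],p))-L[c] for c in L]+[proj(c,cw([lev(q[0])],p))-T[c] for c in T]).ravel(),[1.3,1.6]);print("lever,u",s.x,s.fun.round(1),lo(s.x),lev(s.x[0]))
E
```

```text
corner res [[-0.7, 1.0], [2.4, 0.6], [0.8, -0.1], [2.0, -0.3]]
plug [40.17748146 -1.65802158] [ 0.2  0.4 -0.  -0.7  0.2  0.8]
lever,u [1.24547032 1.68489202] [-0.2  1.1  0.6  0.1  1.3  0.2  0.4  1.8  2.1  0.5] (np.float64(-23.809393011831084), 0, np.float64(254.12835978944713)) (np.float64(-16.83249490716792), 0, np.float64(238.54145930532263))
```

Emit:
{"fn": "carry_out", "kwargs": {
  "targets": [
    {"delta_pos":[4,-1,0],"delta_rot":[0,0,0],"grip":8.5},
    {"delta_pos":[2.4,-0.5,0],"delta_rot":[0,0,0],"grip":8.5},
    {"delta_pos":[0,0,4],"delta_rot":[0,0,0],"grip":8.5},
    {"delta_pos":[0,0,5],"delta_rot":[0,0,0],"grip":8.5},
    {"delta_pos":[0,0,3],"delta_rot":[0,0,0],"grip":8.5}
  ]
}}

```text
time_s: 4.25
ee_pos: [0.6437, 0.0134, 0.2386]
tcp_rot: [-3.112, -0.425, 0.004]
contact_force: [0.1, -0.8, -0.1]
grip_width: 0.0847
grip_force: 0.0
```

Emit:
{"fn": "carry_out", "kwargs": {
  "targets": [
    {"delta_pos":[0,0,4],"delta_rot":[0,0,0],"grip":8.5},
    {"delta_pos":[0,0,2.1],"delta_rot":[0,0,0],"grip":8.5},
    {"delta_pos":[0,0,0],"delta_rot":[0,0,0],"grip":3.0},
    {"delta_pos":[0,0,0],"delta_rot":[0,0,0],"grip":2.5},
    {"delta_pos":[0,0,0],"delta_rot":[0,0,0],"grip":2.5}
  ],
  "force": 25
}}

```text
time_s: 4.88
ee_pos: [0.6454, 0.0136, 0.182]
tcp_rot: [3.112, 0.425, 0.004]
contact_force: [-1.3, -1.5, 5.4]
grip_width: 0.0324
grip_force: 28.4
```

```bash
python3 st.py
```

```text
t 4.88 case mm [ 40.4  -1.6 182. ] rot to align [ 0.001 -0.002 -0.   ] F [-1.3 -1.5  5.4] w 32.4 gf 28.4
```

Emit:
{"fn": "carry_out", "kwargs": {
  "targets": [
    {"delta_pos":[0,0,-1],"delta_rot":[0,0,0],"grip":2.5},
    {"delta_pos":[0,0,-2],"delta_rot":[0,0,0],"grip":2.5},
    {"delta_pos":[1.2,2.5,0],"delta_rot":[0,0,0],"grip":2.5},
    {"delta_pos":[1.2,3,0],"delta_rot":[0,0,0],"grip":2.5},
    {"delta_pos":[0,0.2,0],"delta_rot":[0,0,0],"grip":2.5}
  ]
}}

```text
time_s: 5.5
ee_pos: [0.684, -0.0362, 0.2105]
tcp_rot: [3.113, 0.423, 0.001]
contact_force: [-0.7, -0.4, -1.0]
grip_width: 0.0325
grip_force: 26.1
```

Emit:
{"fn": "carry_out", "kwargs": {
  "targets": [
    {"delta_pos":[0,0,1.5],"delta_rot":[0,0,0],"grip":2.5},
    {"delta_pos":[0,0,0.8],"delta_rot":[0,0,0],"grip":2.5},
    {"delta_pos":[0,0,0.4],"delta_rot":[0,0,0],"grip":2.5},
    {"delta_pos":[0,0,0.2],"delta_rot":[0,0,0],"grip":2.5},
    {"delta_pos":[0,0,0],"delta_rot":[0,0,0],"grip":2.5}
  ]
}}

```text
time_s: 6.12
ee_pos: [0.6829, -0.0343, 0.182]
tcp_rot: [-3.112, -0.426, -0.001]
contact_force: [-2.0, 0.6, 2.0]
grip_width: 0.0325
grip_force: 26.4
```

```bash
python3 st.py
```

```text
t 6.12 case mm [ 63.7 -57.8 182. ] rot to align [-0.    -0.001  0.001] F [-2.   0.6  2. ] w 32.5 gf 26.4
```

Emit:
{"fn": "carry_out", "kwargs": {
  "targets": [
    {"delta_pos":[0,0,0],"delta_rot":[0,0,0],"grip":4.0},
    {"delta_pos":[0,0,0],"delta_rot":[0,0,0],"grip":5.5},
    {"delta_pos":[0,0,0],"delta_rot":[0,0,0],"grip":5.5},
    {"delta_pos":[0,0,-2],"delta_rot":[0,0,0],"grip":5.5},
    {"delta_pos":[0,0,-4],"delta_rot":[0,0,0],"grip":5.5}
  ]
}}

```text
time_s: 6.75
ee_pos: [0.6822, -0.0347, 0.2399]
tcp_rot: [-3.112, -0.425, 0.006]
contact_force: [0.9, 0.5, -0.1]
grip_width: 0.055
grip_force: 0.0
```

Emit:
{"fn": "carry_out", "kwargs": {
  "targets": [
    {"delta_pos":[0,0,-5],"delta_rot":[0,0,0],"grip":5.5},
    {"delta_pos":[0,0,-5],"delta_rot":[0,0,0],"grip":0},
    {"delta_pos":[-4,-3,0],"delta_rot":[0,0,0],"grip":0},
    {"delta_pos":[-5,-3,0],"delta_rot":[0,0,0],"grip":0},
    {"delta_pos":[-5,-3,0],"delta_rot":[0,0,0],"grip":0}
  ]
}}

```text
time_s: 7.38
ee_pos: [0.5229, 0.0148, 0.341]
tcp_rot: [-3.113, -0.425, -0.0]
contact_force: [0.8, -0.3, 0.9]
grip_width: -0.0005
grip_force: 0.0
```

```bash
python3 - <<'E'
from st import *
where()
i=bot.camera_info("wrist");im=bot.grab_frame("wrist")
print(proj(0,cw([(64,-58,220),(6,-102,225),(47,112,216)],p),i))
for t in("plug","slug","grip"):print(t,[(np.round(d["position"]).tolist(),round(d["conf"],2)) for d in bot.search_frame("wrist",t)[:3]])
cv2.imwrite("pics/w1.png",im[:,:,::-1])
E
```

```text
t 7.38 case mm [-77.2  32.3 341. ] rot to align [-0. -0. -0.] F [ 0.8 -0.3  0.9] w -0.5 gf 0.0
[[393.95255717  29.75429307]
 [443.75692632 108.92582096]
 [174.7320203   54.13899454]]
plug [([379.0, 39.0], 0.86)]
slug [([425.0, 112.0], 0.82)]
grip [([179.0, 60.0], 0.86), ([118.0, 118.0], 0.73), ([379.0, 39.0], 0.39)]
```

Emit:
{"fn": "carry_out", "kwargs": {
  "targets": [
    {"delta_pos":[-5,-1,0],"delta_rot":[0,0,0],"grip":0},
    {"delta_pos":[-5,-1.8,0],"delta_rot":[0,0,0],"grip":0},
    {"delta_pos":[-2,0,5],"delta_rot":[0,0,0],"grip":0},
    {"delta_pos":[0,0,6],"delta_rot":[0,0,0],"grip":0},
    {"delta_pos":[0,0,6],"delta_rot":[0,0,0],"grip":0}
  ]
}}

```text
time_s: 8.2
ee_pos: [0.4025, 0.0088, 0.1702]
tcp_rot: [3.112, 0.424, 0.004]
contact_force: [1.5, 0.4, 0.7]
grip_width: 0.0001
grip_force: 0.0
```

Emit:
{"fn": "carry_out", "kwargs": {
  "targets": [
    {"delta_pos":[0,0,5],"delta_rot":[0,0,0],"grip":0},
    {"delta_pos":[0,0,1],"delta_rot":[0,0,0],"grip":0},
    {"delta_pos":[2,0,0],"delta_rot":[0,0,0],"grip":0},
    {"delta_pos":[1.5,0,0],"delta_rot":[0,0,0],"grip":0},
    {"delta_pos":[1,0,0],"delta_rot":[0,0,0],"grip":0}
  ]
}}

```text
time_s: 8.82
ee_pos: [0.4463, 0.0214, 0.1128]
tcp_rot: [3.112, 0.426, 0.002]
contact_force: [-5.9, -1.5, 4.2]
grip_width: 0.0002
grip_force: 2.8
```

```bash
python3 st.py
```

```text
t 8.82 case mm [-149.3   59.3  112.8] rot to align [ 0.001 -0.001  0.   ] F [-5.9 -1.5  4.2] w 0.2 gf 2.8
```

Emit:
{"fn": "carry_out", "kwargs": {
  "targets": [
    {"delta_pos":[0.8,0,0],"delta_rot":[0,0,0],"grip":0},
    {"delta_pos":[0.7,0,0],"delta_rot":[0,0,0],"grip":0},
    {"delta_pos":[0.5,0,0],"delta_rot":[0,0,0],"grip":0},
    {"delta_pos":[0.4,0,0],"delta_rot":[0,0,0],"grip":0},
    {"delta_pos":[0.2,0,0],"delta_rot":[0,0,0],"grip":0}
  ]
}}

```text
time_s: 9.45
ee_pos: [0.4695, 0.0283, 0.1113]
tcp_rot: [-3.113, -0.426, -0.0]
contact_force: [-2.4, -0.8, 2.9]
grip_width: -0.0001
grip_force: 1.5
```

```bash
python3 st.py
```

```text
t 9.45 case mm [-125.1   59.7  111.3] rot to align [-0. -0.  0.] F [-2.4 -0.8  2.9] w -0.1 gf 1.5
```

Emit:
{"fn": "carry_out", "kwargs": {
  "targets": [
    {"delta_pos":[0.2,0,0],"delta_rot":[0,0,0],"grip":0},
    {"delta_pos":[0.2,0,0],"delta_rot":[0,0,0],"grip":0},
    {"delta_pos":[0.1,0,0],"delta_rot":[0,0,0],"grip":0},
    {"delta_pos":[0,0,0],"delta_rot":[0,0,0],"grip":0},
    {"delta_pos":[0,0,0],"delta_rot":[0,0,0],"grip":0}
  ]
}}

```text
time_s: 10.07
ee_pos: [0.4743, 0.0296, 0.1113]
tcp_rot: [-3.113, -0.426, -0.001]
contact_force: [-0.8, -0.2, 0.3]
grip_width: 0.0001
grip_force: 0.4
```

```bash
python3 st.py
```

```text
t 10.07 case mm [-120.    59.7  111.3] rot to align [-0. -0.  0.] F [-0.8 -0.2  0.3] w 0.1 gf 0.4
```

Emit:
{"fn": "carry_out", "kwargs": {
  "targets": [
    {"delta_pos":[0.1,0,0],"delta_rot":[0,0,0],"grip":0},
    {"delta_pos":[0.1,0,0],"delta_rot":[0,0,0],"grip":0},
    {"delta_pos":[0.1,0,0],"delta_rot":[0,0,0],"grip":0},
    {"delta_pos":[0,0,0],"delta_rot":[0,0,0],"grip":0},
    {"delta_pos":[0,0,0],"delta_rot":[0,0,0],"grip":0}
  ]
}}

```text
time_s: 10.7
ee_pos: [0.4752, 0.0299, 0.1113]
tcp_rot: [3.112, 0.425, -0.005]
contact_force: [-8.3, -2.5, 6.5]
grip_width: 0.0002
grip_force: 4.8
```

```bash
python3 st.py
```

```text
t 10.7 case mm [-119.1   59.7  111.3] rot to align [ 0.     0.003 -0.   ] F [-8.3 -2.5  6.5] w 0.2 gf 4.8
```

Emit:
{"fn": "carry_out", "kwargs": {
  "targets": [
    {"delta_pos":[-3,0,0],"delta_rot":[0,0,0],"grip":0},
    {"delta_pos":[0,0,-6],"delta_rot":[0,0,0],"grip":0},
    {"delta_pos":[0,0,-6],"delta_rot":[0,0,0],"grip":0},
    {"delta_pos":[0,0,-6],"delta_rot":[0,0,0],"grip":0},
    {"delta_pos":[5,2,-1],"delta_rot":[0,0,0],"grip":0}
  ]
}}

```text
time_s: 11.32
ee_pos: [0.5024, 0.0168, 0.308]
tcp_rot: [3.112, 0.427, 0.017]
contact_force: [0.5, 0.5, 0.6]
grip_width: 0.0001
grip_force: 0.0
```

Emit:
{"fn": "carry_out", "kwargs": {
  "targets": [
    {"delta_pos":[5,2,0],"delta_rot":[0,0,0],"grip":0},
    {"delta_pos":[5,2,0],"delta_rot":[0,0,0],"grip":0},
    {"delta_pos":[2.5,0,0],"delta_rot":[0,0,0],"grip":0},
    {"delta_pos":[0,0,4],"delta_rot":[0,0,0],"grip":0},
    {"delta_pos":[0,0,3.5],"delta_rot":[0,0,0],"grip":0}
  ]
}}

```text
time_s: 11.95
ee_pos: [0.634, 0.0116, 0.2246]
tcp_rot: [-3.113, -0.426, -0.001]
contact_force: [-0.4, 0.5, 0.1]
grip_width: 0.0001
grip_force: 0.0
```

```bash
python3 st.py
```

```text
t 11.95 case mm [ 28.9  -0.5 224.6] rot to align [ 0.    -0.001  0.   ] F [-0.4  0.5  0.1] w 0.1 gf 0.0
```

Emit:
{"fn": "carry_out", "kwargs": {
  "targets": [
    {"delta_pos":[-2,0,0],"delta_rot":[0,0,0],"grip":0},
    {"delta_pos":[-1.5,0,0],"delta_rot":[0,0,0],"grip":0},
    {"delta_pos":[-1.2,0,0],"delta_rot":[0,0,0],"grip":0},
    {"delta_pos":[-1,0,0],"delta_rot":[0,0,0],"grip":0},
    {"delta_pos":[-0.8,0,0],"delta_rot":[0,0,0],"grip":0}
  ]
}}

```text
time_s: 12.58
ee_pos: [0.5699, -0.0061, 0.2264]
tcp_rot: [3.113, 0.426, 0.001]
contact_force: [1.5, -0.5, -1.2]
grip_width: 0.0003
grip_force: 0.4
```

```bash
python3 st.py
```

```text
t 12.57 case mm [-37.6  -0.4 226.4] rot to align [ 0. -0.  0.] F [ 1.5 -0.5 -1.2] w 0.3 gf 0.4
```

Emit:
{"fn": "carry_out", "kwargs": {
  "targets": [
    {"delta_pos":[-0.2,0,0],"delta_rot":[0,0,0],"grip":0},
    {"delta_pos":[-0.1,0,0],"delta_rot":[0,0,0],"grip":0},
    {"delta_pos":[-0.1,0,0],"delta_rot":[0,0,0],"grip":0},
    {"delta_pos":[0,0,0],"delta_rot":[0,0,0],"grip":0},
    {"delta_pos":[0,0,0],"delta_rot":[0,0,0],"grip":0}
  ]
}}

```text
time_s: 13.2
ee_pos: [0.5688, -0.0064, 0.2265]
tcp_rot: [-3.112, -0.426, -0.007]
contact_force: [8.1, 2.0, -2.9]
grip_width: -0.0001
grip_force: 4.6
```

```bash
python3 - <<'E'
from st import *
where()
im=bot.grab_frame("scene");o=cv2.resize(im[130:280,190:370,::-1],None,fx=4,fy=4,interpolation=2);cv2.imwrite("pics/s2.png",o)
E
```

```text
t 13.2 case mm [-38.7  -0.4 226.5] rot to align [-0.    -0.005  0.001] F [ 8.1  2.  -2.9] w -0.1 gf 4.6
```

View pics/s2.png

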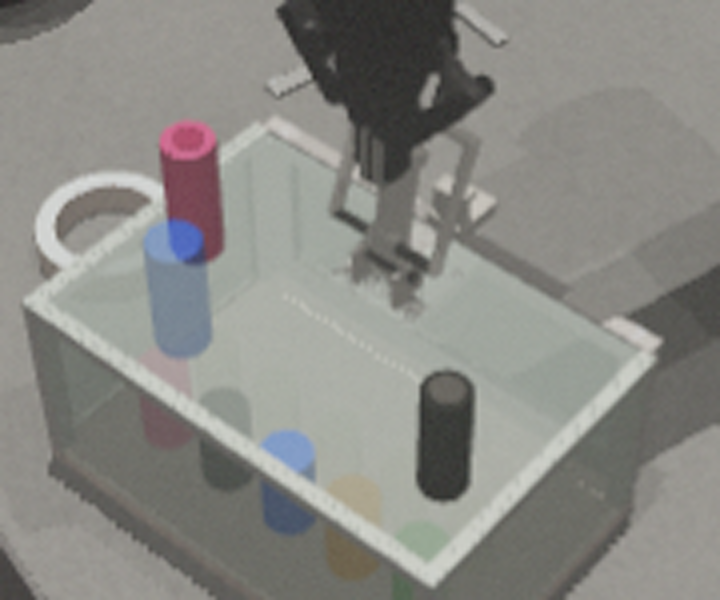

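The scene shows the door shut, the lever held at its stop by the fingers (390,200), the loop leaning towards the door, and the plug standing at its new place (178,290). Next I push a side wire at y=+40.

Emit:
{"fn": "carry_out", "kwargs": {
  "targets": [
    {"delta_pos":[2.5,0,0],"delta_rot":[0,0,0],"grip":0},
    {"delta_pos":[0.5,-4,0],"delta_rot":[0,0,0],"grip":0},
    {"delta_pos":[-2,0,0],"delta_rot":[0,0,0],"grip":0},
    {"delta_pos":[-1.5,0,0],"delta_rot":[0,0,0],"grip":0},
    {"delta_pos":[-1,0,0],"delta_rot":[0,0,0],"grip":0}
  ]
}}

```text
time_s: 13.88
ee_pos: [0.5404, 0.027, 0.2264]
tcp_rot: [3.113, 0.425, 0.0]
contact_force: [-0.5, 0.1, 0.0]
grip_width: -0.0001
grip_force: 0.0
```

Emit:
{"fn": "carry_out", "kwargs": {
  "targets": [
    {"delta_pos":[-0.7,0,0],"delta_rot":[0,0,0],"grip":0},
    {"delta_pos":[-0.7,0,0],"delta_rot":[0,0,0],"grip":0},
    {"delta_pos":[-0.6,0,0],"delta_rot":[0,0,0],"grip":0},
    {"delta_pos":[-0.4,0,0],"delta_rot":[0,0,0],"grip":0},
    {"delta_pos":[0,0,0],"delta_rot":[0,0,0],"grip":0}
  ]
}}

```text
time_s: 14.5
ee_pos: [0.5179, 0.021, 0.2264]
tcp_rot: [3.113, 0.426, 0.0]
contact_force: [0.1, 0.4, -0.1]
grip_width: -0.0003
grip_force: 0.0
```

```bash
python3 - <<'E'
from st import *
where()
for c in("scene","top"):
    bot.grab_frame(c)
    print(c,proj(c,cw([(-110,0,155)],p)),[(np.round(d["position"]).tolist(),round(d["conf"],2)) for d in bot.spot_point(c,"loop_bar")[:3]])
E
```

```text
t 14.5 case mm [-80.4  39.6 226.4] rot to align [ 0. -0.  0.] F [ 0.1  0.4 -0.1] w -0.3 gf 0.0
scene [[305.45252289 180.63333978]] [([308.0, 167.0], 0.66), ([238.0, 191.0], 0.4)]
top [[287.47117703 247.39874741]] []
```

```bash
python3 - <<'E'
from st import *
im=bot.grab_frame("scene");a=cv2.resize(im[130:230,255:365,::-1],None,fx=6,fy=6,interpolation=2);cv2.imwrite("pics/s3.png",a)
E
```

```text
(no output)
```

View pics/s3.png

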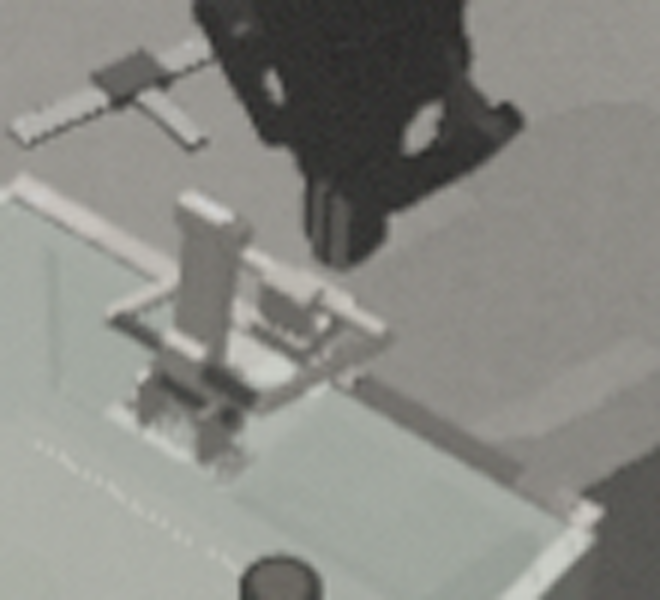

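The loop has dropped; its bar runs from (245,255) to (385,330) in the crop, beyond the keeper at (290,300). I'll compare that with the expected hooked position.

```bash
python3 - <<'E'
from st import *
def cr(P): return np.round((proj("scene",cw(P,p))-[255,130]+.5)*6-.5).tolist()
for a in(1.6,1.7):
  for u in(-.28,-.15,0,.1):
    b=a-.262; X=-44+20*np.cos(b)-80*np.cos(u);Z=158+20*np.sin(b)+80*np.sin(u)
    print(a,u,round(X),round(Z),cr([(X,-36,Z),(X,36,Z)]))
print("lever tip",cr([(-44+85*np.cos(a),0,158+85*np.sin(a)) for a in (1.5,1.6,1.7)]), "lip",cr([(-110,-11,172),(-110,11,172)]))
E
```

```text
1.6 -0.28 -116 155 [[244.0, 256.0], [389.0, 339.0]]
1.6 -0.15 -118 166 [[248.0, 234.0], [394.0, 317.0]]
1.6 0 -119 177 [[250.0, 211.0], [397.0, 294.0]]
1.6 0.1 -119 185 [[250.0, 196.0], [398.0, 279.0]]
1.7 -0.28 -118 156 [[247.0, 253.0], [392.0, 336.0]]
1.7 -0.15 -120 166 [[251.0, 231.0], [397.0, 314.0]]
1.7 0 -121 178 [[253.0, 207.0], [400.0, 290.0]]
1.7 0.1 -121 186 [[253.0, 193.0], [401.0, 276.0]]
lever tip [[187.0, 238.0], [203.0, 225.0], [218.0, 214.0]] lip [[284.0, 262.0], [329.0, 288.0]]
```

Emit:
{"fn": "carry_out", "kwargs": {
  "targets": [
    {"delta_pos":[-1,2,0],"delta_rot":[0,0,0],"grip":0},
    {"delta_pos":[0,2,0],"delta_rot":[0,0,0],"grip":0},
    {"delta_pos":[1.5,0,-0.2],"delta_rot":[0,0,0],"grip":0},
    {"delta_pos":[1.5,0,0],"delta_rot":[0,0,0],"grip":0},
    {"delta_pos":[1.2,0,0],"delta_rot":[0,0,0],"grip":0}
  ]
}}

```text
time_s: 15.38
ee_pos: [0.5608, -0.0084, 0.228]
tcp_rot: [3.112, 0.426, -0.001]
contact_force: [-1.8, -0.3, -1.1]
grip_width: 0.0002
grip_force: 0.6
```

Emit:
{"fn": "carry_out", "kwargs": {
  "targets": [
    {"delta_pos":[0.7,0,0.1],"delta_rot":[0,0,0],"grip":0},
    {"delta_pos":[0.7,0,0.1],"delta_rot":[0,0,0],"grip":0},
    {"delta_pos":[0.7,0,0.3],"delta_rot":[0,0,0],"grip":0},
    {"delta_pos":[0.6,0,0.3],"delta_rot":[0,0,0],"grip":0},
    {"delta_pos":[0,0,0],"delta_rot":[0,0,0],"grip":0}
  ]
}}

```text
time_s: 16.0
ee_pos: [0.5859, -0.0014, 0.22]
tcp_rot: [-3.112, -0.426, 0.0]
contact_force: [-0.6, -0.1, -0.6]
grip_width: 0.0
grip_force: 0.3
```

```bash
python3 - <<'E'
from st import *
where()
im=bot.grab_frame("scene");a=cv2.resize(im[130:230,255:365,::-1],None,fx=6,fy=6,interpolation=2);cv2.imwrite("pics/s4.png",a)
E
```

```text
t 16.0 case mm [-2.09e+01 -2.00e-01  2.20e+02] rot to align [-0.  0.  0.] F [-0.6 -0.1 -0.6] w 0.0 gf 0.3
```

View pics/s4.png

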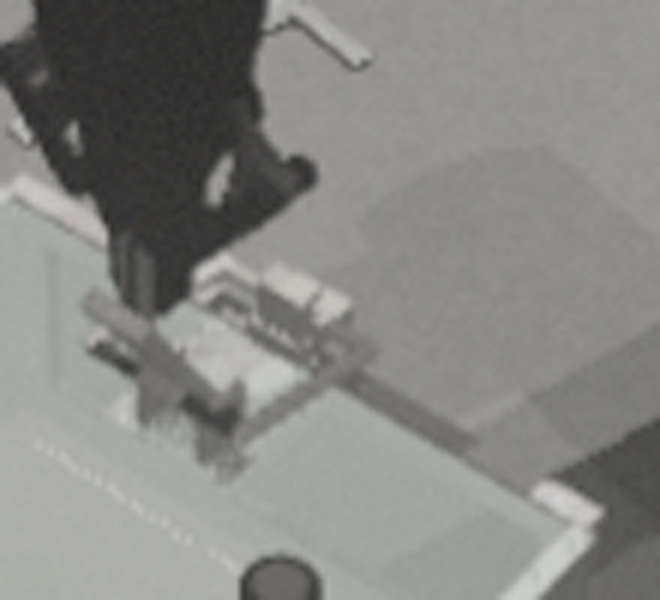

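The loop bar is under the keeper's lip, hooked, and the lever is at about 1.0 rad at the finger tips (110,310). I carry on along the arc.

Emit:
{"fn": "carry_out", "kwargs": {
  "targets": [
    {"delta_pos":[0.6,0,0.4],"delta_rot":[0,0,0],"grip":0},
    {"delta_pos":[0.6,0,0.4],"delta_rot":[0,0,0],"grip":0},
    {"delta_pos":[0.5,0,0.5],"delta_rot":[0,0,0],"grip":0},
    {"delta_pos":[0.5,0,0.5],"delta_rot":[0,0,0],"grip":0},
    {"delta_pos":[0.4,0,0.6],"delta_rot":[0,0,0],"grip":0}
  ]
}}

```text
time_s: 16.68
ee_pos: [0.6114, 0.0054, 0.1961]
tcp_rot: [3.112, 0.426, 0.002]
contact_force: [0.2, 0.5, 3.9]
grip_width: 0.0
grip_force: 1.3
```

Emit:
{"fn": "carry_out", "kwargs": {
  "targets": [
    {"delta_pos":[0.4,0,0.6],"delta_rot":[0,0,0],"grip":0},
    {"delta_pos":[0.3,0,0.6],"delta_rot":[0,0,0],"grip":0},
    {"delta_pos":[0.3,0,0.7],"delta_rot":[0,0,0],"grip":0},
    {"delta_pos":[0.1,0,0.5],"delta_rot":[0,0,0],"grip":0},
    {"delta_pos":[0,0,0],"delta_rot":[0,0,0],"grip":0}
  ]
}}

```text
time_s: 17.3
ee_pos: [0.6208, 0.0082, 0.1714]
tcp_rot: [-3.112, -0.426, 0.003]
contact_force: [0.2, 0.8, 0.4]
grip_width: -0.0002
grip_force: 0.0
```

```bash
python3 st.py
```

```text
t 17.3 case mm [ 15.3  -0.2 171.4] rot to align [-0.     0.002  0.   ] F [0.2 0.8 0.4] w -0.2 gf 0.0
```

Force has gone, so it has probably snapped. I push down to confirm the stop.

Emit:
{"fn": "carry_out", "kwargs": {
  "targets": [
    {"delta_pos":[0.5,0,0.4],"delta_rot":[0,0,0],"grip":0},
    {"delta_pos":[0.5,0,0.2],"delta_rot":[0,0,0],"grip":0},
    {"delta_pos":[0,0,0.2],"delta_rot":[0,0,0],"grip":0},
    {"delta_pos":[0,0,0.1],"delta_rot":[0,0,0],"grip":0},
    {"delta_pos":[0,0,0],"delta_rot":[0,0,0],"grip":0}
  ]
}}

```text
time_s: 17.92
ee_pos: [0.6315, 0.0111, 0.1644]
tcp_rot: [3.113, 0.426, 0.004]
contact_force: [-0.0, 0.5, 4.9]
grip_width: 0.0001
grip_force: 2.5
```

```bash
python3 st.py
```

```text
t 17.93 case mm [ 26.4  -0.3 164.4] rot to align [ 0.    -0.002  0.   ] F [-0.   0.5  4.9] w 0.1 gf 2.5
```

Emit:
{"fn": "carry_out", "kwargs": {
  "targets": [
    {"delta_pos":[0,0,0.2],"delta_rot":[0,0,0],"grip":0},
    {"delta_pos":[0,0,0],"delta_rot":[0,0,0],"grip":0},
    {"delta_pos":[0,0,-3],"delta_rot":[0,0,0],"grip":0},
    {"delta_pos":[0,0,-6],"delta_rot":[0,0,0],"grip":0},
    {"delta_pos":[0,0,-6],"delta_rot":[0,0,0],"grip":0}
  ]
}}

```text
time_s: 18.55
ee_pos: [0.6303, 0.0109, 0.3125]
tcp_rot: [-3.113, -0.426, 0.002]
contact_force: [1.8, -0.3, -0.3]
grip_width: -0.0
grip_force: 0.0
```

Emit:
{"fn": "carry_out", "kwargs": {
  "targets": [
    {"delta_pos":[-6,0,-3],"delta_rot":[0,0,0],"grip":0},
    {"delta_pos":[-6,0,0],"delta_rot":[0,0,0],"grip":0},
    {"delta_pos":[-6,0,0],"delta_rot":[0,0,0],"grip":0},
    {"delta_pos":[0,0,0],"delta_rot":[0,0,0],"grip":0},
    {"delta_pos":[0,0,0],"delta_rot":[0,0,0],"grip":0}
  ]
}}

```text
time_s: 19.18
ee_pos: [0.4617, -0.0363, 0.3396]
tcp_rot: [3.112, 0.425, 0.002]
contact_force: [-0.9, 0.0, 0.1]
grip_width: -0.0
grip_force: 0.0
```

```bash
python3 - <<'E'
from st import *
where()
im=bot.grab_frame("scene");a=cv2.resize(im[130:280,190:370,::-1],None,fx=4,fy=4,interpolation=2);cv2.imwrite("pics/s5.png",a)
print(np.round((proj("scene",cw([(41,0,160),(-106,-36,155),(-106,36,155),(-104,0,155)],p))-[190,130]+.5)*4-.5))
E
```

```text
t 19.18 case mm [-149.9   -0.5  339.6] rot to align [ 0.    -0.001 -0.   ] F [-0.9  0.   0.1] w -0.0 gf 0.0
[[290. 347.]
 [411. 180.]
 [508. 236.]
 [457. 210.]]
```

View pics/s5.png

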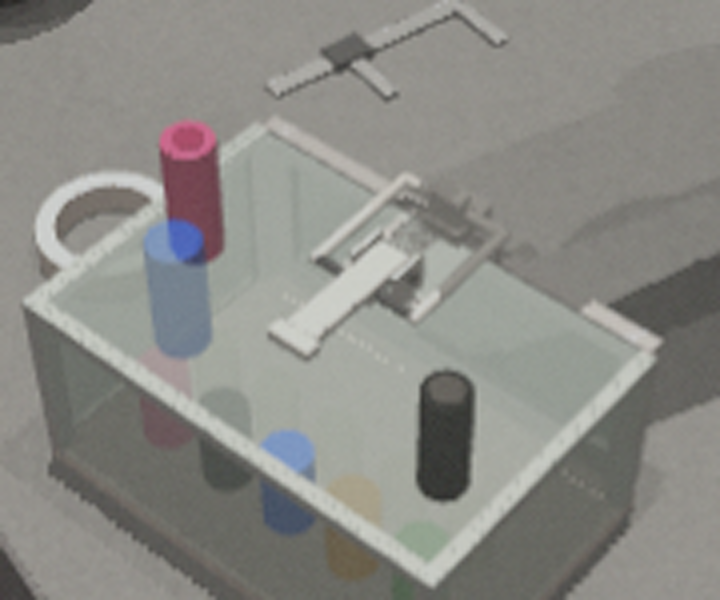

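The lever lies flat (tip at (295,335), predicted (290,347)), the loop is hooked on the keeper at (455,205), the door is shut, and all three cylinders are upright.

```bash
python3 -c "
from rig import bot;print(bot.job_done())"
```

```text
the job is handed in; nothing more can be done
None
```

I moved the blue plug, which stood in the lever's way, to a free place on the roof. Then I shut the door, hooked the loop over the keeper and pushed the lever fully down; the last picture before I handed the job in (at about 19 s of the 67 s) shows the latch closed and the slug, grip and plug upright.

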